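Pack the jug's loose parts into the foam finds tray

ROBOT

A 6-joint arm with a two-finger parallel gripper is mounted at the origin on the work surface. World frame = base frame: x ahead of the robot, y to its left, z up, the work surface at z = 0. Lengths are in m, angles in rad, forces in N, time in s.
With the tool pointing down it reaches from about 0.375 to 0.75 m from the base axis. Payload 9 kg.
Tool frame: the origin (TCP) lies at the very end of the fingers, on their centre line; the grasp point (between the pads) lies 19 mm behind it; z points along the fingers, y is the line along which they close (so a half turn about z gives the same grasp; the last joint's range is limited). The gripper opens to 85 mm and grips with 20 to 120 N. Pads are 22 mm wide; open, the fingers measure 114 mm over their backs; the gripper's body (76 mm by 85 mm) begins 54 mm behind the grasp point. The pads swing forward as they close: fully open they stand 13 mm farther back than shut.
Start: joints at [1.013, 0.104, 0.097, 1.564, 0, 1.353], TCP at [0.2, 0.566, 0.231] pointing down, gripper open.
Joint ranges: [-2.99, 2.99], [-0.84, 1.86], [-1.1, 1.16], [-1.84, 2.11], [-1.51, 1.56], [-3.14, 3.14]. Speed limits (rad/s): [2.22, 2.22, 2.57, 3.14, 3.14, 3.14].

INTERFACE

Orientations are given as a unit quaternion [w, x, y, z].
In Python, from cell import * gives the robot as it stands.
- The arm moves only by the tool move_arm, never from a script. Its argument "steps" is a list that holds one entry, the list of rows, each a list of 5 numbers: the shift along the tool's x, y, z in parts of the range, where 1.0 means 1000 mm, then the turn about the tool's z in a scale on which 1.0 is 120 degrees, then the closure, from 0 (fully open) to 1 (shut). In form: [[[tx, ty, tz, turn, hand], ...]]. A call has 1 to 5 rows; each row is the pose to reach, as a shift and turn from the pose commanded when the call began, along the tool's axes at that moment; what a row does not reach only later rows make up. A row lasts 1/8 s, in which the tool goes at most 62.5 mm and 10.7 degrees, less where a joint would pass 70% of its speed; a pose out of reach is approached as far as the arm can. No shift or turn number may pass 1 either way. A call with a gripper value outside its range is refused whole. The fingers move at their own pace and stop on an object; the grip force is fixed at half the most. Time passes only in rows, so rows that repeat a pose let the fingers close. It gives the time, the measured TCP pose, the force, the opening and the grip force at its end, in the units of the state.
- get_obs(): the state, without advancing time (a new reading comes with each control period).
- camera(name): name is "scene" or "top"; returns a dict with "image" (480x640x3 uint8, red, green, blue), "depth" (480x640 float32, m along the optical axis (not along the pixel's ray), 0 where there is no reading), "fx", "fy", "cx", "cy" (pixels), "k1" (the pictures are not rectified: a ray, as slopes to the right and down, at radius r is drawn at 1 + k1 r^2 times it, then the intrinsics apply), "R" (3x3) and "t" (3): a world point X has camera coordinates R X + t. Camera axes: x right, y down, z forward; pixel columns grow to the right and rows downward; lengths in m; the calibration is good to about 2 mm. A picture is of the moment at which its call begins.
- job_done(): hands the job in; it is judged then, once.
The state is a dict: "clock": time; "joints": joint angles; "joint_vel": joint speeds; "effort": joint torques, N m; "tcp_pos": TCP position; "orientation": TCP orientation; "wrist_force": force on the tool from outside, world axes, zero at the start; "ft_torque": the same for the moment, N m; "grip_width": finger opening in m; "finger_force": force on a finger pad.
Only numpy, scipy, OpenCV 4.12 (cv2) and the standard library are available. Lean on these libraries where they do the work, as an engineer would, in place of code of your own. Each camera call takes 0.05 s, during which the arm holds its last target. There are 200 camera calls.

TASK

Pack the four loose parts of the broken jug (the lid with the knob, the ring foot with the hole, the curved strap handle and the spout) into the foam-lined tray, each the way up it lies now, flat on the bottom of the recess cut to its shape and size. They are fragile: set each one down, never drop or knock it. Leave the other things on the mat where they lie: the plain disc, the solid cylinder and the straight bar are from other pots, and the eraser and the little dish stay too.

Things in the scene. Friction and masses are not known exactly. Their poses are not given: they have to be found in the camera images.
- tray: Fixed pale wooden tray 210 x 210 mm, turned any way; dark grey foam in it, top 15 mm over the table. Four recesses go through the foam, 10 mm deep, to the pale floor 5 mm over the table. Origin: centre of underside, z up. Recess centres in tray x, y (mm): large round, 76 dia, (-48, -42); middle round, 64 dia, (50, -44); small round, 52 dia, (56, 52); oblong, 96 along x by 50 along y, (-42, 50).
- lid: Terracotta jug lid lying knob up: disc 58 mm dia, 10 mm thick, rising to 12 mm at the knob; upright cylindrical knob 22 mm dia from 12 to 30 mm high. Belongs in the largest round recess. Origin: centre of its underside, z up. Stands on a grey mat 3 mm thick.
- foot: Terracotta ring foot: ring 48 mm outer, 26 mm inner diameter, 26 mm high, open hole through it. Belongs in the middle round recess. Origin: centre of its underside, z up. Stands on a grey mat 3 mm thick.
- spout: Terracotta spout standing on its flange: flange 36 mm dia, 6 mm high, coned to a neck 22 mm dia from 11 to 44 mm high, dark bore in its top. Belongs in the smallest round recess. Origin: centre of its underside, z up. Stands on a grey mat 3 mm thick.
- handle: Terracotta strap handle on its edge, a shallow C from above: 79 mm long (x), 35 across (y), 26 high, strap 12 thick. Origin: near the middle of that outline, at the underside, z up. Its straight middle runs along x at y = +10 mm (centreline), |x| < 20 mm: grip there across y. Outline y from +16 to -19 mm. For the oblong recess, lengthwise, either way round. Stands on a grey mat 3 mm thick.
- disc: Look-alike of the lid: plain terracotta disc without a knob, 58 mm dia, 12 mm high. Stays. Origin: centre of its underside. Stands on a grey mat 3 mm thick.
- puck: Look-alike of the ring foot: solid terracotta cylinder without a hole, 48 mm dia, 26 mm high. Stays. Origin: centre of its underside. Stands on a grey mat 3 mm thick.
- bar: Look-alike of the handle: straight terracotta bar 76 (x) x 14 (y) x 26 mm high. Stays. Origin: centre of its underside. Stands on a grey mat 3 mm thick.
- eraser: White eraser block 42 (x) x 22 (y) x 12 mm high. Stays. Origin: centre of its underside. Stands on a grey mat 3 mm thick.
- dish: Small white ceramic dish, 52 mm dia, 18 mm high. Stays. Origin: centre of its underside. Stands on a grey mat 3 mm thick.
Things that resemble listed ones, but are neither listed nor needed, are in the scene too. Leave any green or purple look-alike of the lid alone.

How it is judged:
By the outcome, as a careful person would: the job done as asked, in the order asked, and still so for the second after the job is handed in, with the robot touching nothing.
It also fails if it takes over 104 s, if anything falls off the work surface, if the arm or the gripper's body presses on something with over 40 N, if the wrist force passes 120 N, or if a joint passes its speed limit or range.

## Working session

There is one attempt and no reset: what is moved stays moved. The work goes in short steps, Python scripts to look and compute and a tool call to move; the robot and the scene stay as the last step left them, time stands still between calls to the robot, and variables do not carry over. Pictures are saved under pics/ and viewed, at most 14 in all, crops included, and the job is handed in when it is done.

Besides the shell and the picture viewer there is one more tool, called as name(argument=value, ...), one argument or row to a line, values as JSON. move_arm: Moves the arm, as the interface text tells. Its arguments: {"type":"object","properties":{"steps":{"type":"array"}},"required":["steps"]}

```bash
ls; mkdir -p pics
python3 - <<'E'
from cell import *
import cv2,pickle
o=get_obs();print({k:o[k] for k in('clock','tcp_pos','orientation','grip_width')})
d={}
for n in("scene","top"):
    c=camera(n);d[n]=c;cv2.imwrite(f"pics/{n}0.png",c["image"][:,:,::-1])
    print(n,c["fx"],c["cx"],c["cy"],c["k1"],c["R"],c["t"],(c["depth"]>0).mean())
pickle.dump(d,open("c0.pkl","wb"))
E
```

```text
pics
{'clock': 0.0, 'tcp_pos': array([0.19977594, 0.56540554, 0.23050189]), 'orientation': array([-2.57916352e-04,  1.69077277e-01,  9.85602564e-01, -6.28263513e-04]), 'grip_width': 0.08569211855996177}
scene 624.2826893108984 318.0921060253399 238.63197803712455 -0.050338165286009394 [[ 0.26255295  0.96483236  0.01282436]
 [ 0.58425456 -0.14838363 -0.79789029]
 [-0.76792745  0.21698114 -0.60266626]] [-0.07532918 -0.2406219   1.51441121] 0.9957845052083333
top 591.8537907144272 308.3568696591932 241.47489848295288 -0.11299750539483971 [[ 0.0121056  -0.99992049 -0.00352974]
 [-0.9880163  -0.01141812 -0.15392663]
 [ 0.15387409  0.00535081 -0.98807598]] [-0.03828044  0.4851299   1.26310789] 0.995927734375
```

View pics/scene0.png

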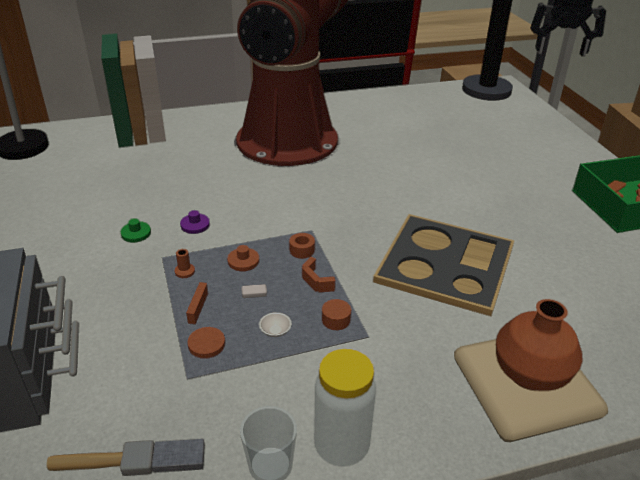

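View pics/top0.png

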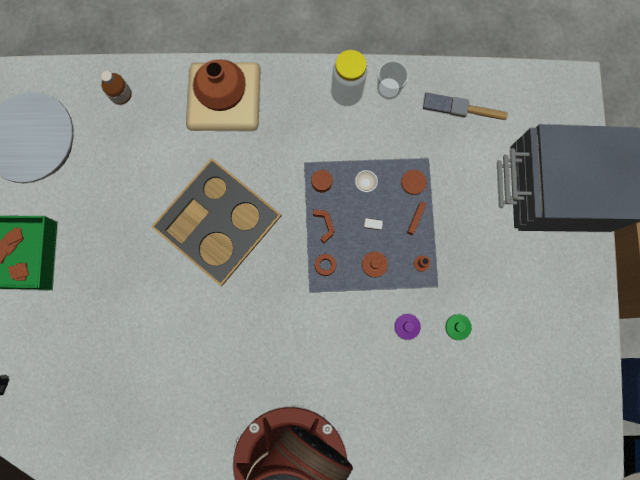

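The top view shows the mat at px (305–438, 158–292). On it are the ring foot (325,265), lid (375,264), spout (422,263), handle (324,225), puck (321,180), dish (366,181), disc (413,182) and bar (416,218). The tray is at about (217,222), with its oblong recess at (187,221), large round at (216,250), middle at (245,216) and small at (215,188).

```bash
cat > h.py <<'E'
import numpy as np,cv2
def ray(c,uv):
    K=np.array([[c["fx"],0,c["cx"]],[0,c["fy"],c["cy"]],[0,0,1]])
    p=cv2.undistortPoints(np.array(uv,float).reshape(-1,1,2),K,np.array([c["k1"],0,0,0]))[:,0]
    return np.c_[p,np.ones(len(p))]          # camera rays with z=1
def org(c): return -c["R"].T@c["t"]
def plane(c,uv,z):
    d=ray(c,uv)@c["R"]; o=org(c); return o+d*((z-o[2])/d[:,2])[:,None]
def deep(c,uv):
    uv=np.asarray(uv,int); return (ray(c,uv)*c["depth"][uv[:,1],uv[:,0]][:,None]-c["t"])@c["R"]
def terra(c):
    h=cv2.cvtColor(c["image"],cv2.COLOR_RGB2HSV)
    return (((h[...,0]<12)|(h[...,0]>174))&(h[...,1]>110)&(h[...,2]>50)).astype(np.uint8)
def wood(c):
    h=cv2.cvtColor(c["image"],cv2.COLOR_RGB2HSV)
    return ((h[...,0]>12)&(h[...,0]<28)&(h[...,1]>60)&(h[...,2]>80)).astype(np.uint8)
def blobs(m,lo=25):
    n,l,s,ce=cv2.connectedComponentsWithStats(m,connectivity=4)
    for i in range(1,n):
        if s[i,4]>=lo: yield np.argwhere(l==i)[:,::-1],ce[i],s[i]
def tri(ca,ua,cb,ub):   # midpoint and gap of two rays
    a=ray(ca,[ua])[0]@ca["R"];b=ray(cb,[ub])[0]@cb["R"];oa,ob=org(ca),org(cb)
    s=np.linalg.lstsq(np.c_[a,-b],ob-oa,rcond=None)[0];p,q=oa+s[0]*a,ob+s[1]*b
    return (p+q)/2,np.linalg.norm(p-q)
E
python3 - <<'E'
from h import *
import pickle
d=pickle.load(open("c0.pkl","rb"));np.set_printoptions(precision=1,suppress=True)
for n,box in(("top",(300,150,445,300)),("scene",(160,225,370,380))):
    c=d[n]
    print(n)
    for uv,ce,s in blobs(terra(c)):
        if not(box[0]<ce[0]<box[2] and box[1]<ce[1]<box[3]):continue
        P=deep(c,uv)*1e3;zt=np.percentile(P[:,2],95);T=P[P[:,2]>zt-5]
        (cx,cy),r=cv2.minEnclosingCircle(T[:,:2].astype(np.float32))
        print("px",ce,"n",len(uv),"z50,95",np.median(P[:,2]),zt,"mean",T.mean(0),"circ",np.array([cx,cy,2*r]),"n",len(T))
for n,box in(("top",(150,155,285,290)),("scene",(370,210,520,315))):
    c=d[n];print(n)
    for uv,ce,s in blobs(wood(c)):
        if not(box[0]<ce[0]<box[2] and box[1]<ce[1]<box[3]):continue
        P=plane(c,uv,.010)*1e3;D=deep(c,uv)*1e3
        print("px",ce,"n",len(uv),"z",np.percentile(D[:,2],[5,50,95]),"c10",P.mean(0)[:2],"rect",cv2.minAreaRect(P[:,:2].astype(np.float32)), "ext")
E
```

```text
top
px [321.4 180.5] n 362 z50,95 29.307637796728727 34.03245710246449 mean [625.8 -60.9  38. ] circ [467.8 -51.5 365.6] n 193
px [413.5 181.8] n 474 z50,95 15.080626998421856 19.754544891846887 mean [ 625.7 -267.1   31.8] circ [ 467.5 -164.7  441.9] n 267
px [416.2 218. ] n 212 z50,95 28.683699216329735 33.53476156135949 mean [ 542.2 -271.7   42. ] circ [ 431.3 -164.   383.5] n 114
px [324.9 223.4] n 255 z50,95 29.07808209560218 33.77411738100422 mean [528.7 -70.   31.1] circ [522.6 -55.6  72.3] n 138
px [374.3 264. ] n 505 z50,95 14.552325529952315 34.203873066612296 mean [ 434.7 -175.3   83.5] circ [ 367.3 -112.9  219.9] n 77
px [324.9 264.4] n 263 z50,95 29.115471756608205 33.4178674777929 mean [436.  -70.3  39.3] circ [372.4 -55.6 177. ] n 154
px [421.2 263.2] n 172 z50,95 16.34619280170551 49.779361088055204 mean [ 443.3 -284.7   47.8] circ [ 443.8 -286.    21.9] n 49
scene
px [309.4 262. ] n 1124 z50,95 23.551964337832764 29.663647032092644 mean [496.8 -75.2  36.9] circ [ 868.9 -175.1  938.2] n 533
px [242.8 258.4] n 607 z50,95 13.509075163139372 32.45433786775006 mean [ 461. 
[... 1552 characters left out ...]
79168701172), 51.1351318359375) ext
px [430.8 239.4] n 614 z [1.7 4.1 7.1] c10 [471.5 171.4] rect ((471.178466796875, 171.13079833984375), (73.64480590820312, 59.778778076171875), 75.8021240234375) ext
px [477.9 254.1] n 762 z [1.6 3.8 6.3] c10 [534.7 238.5] rect ((533.4852905273438, 239.1173858642578), (49.75627899169922, 84.98173522949219), 51.428096771240234) ext
px [415.  269.1] n 520 z [1.6 4.  7.1] c10 [546.  108.5] rect ((545.3171997070312, 108.25775146484375), (62.17210388183594, 50.12665939331055), 75.63416290283203) ext
px [466.9 285.8] n 355 z [1.5 3.8 6.2] c10 [610.8 179. ] rect ((610.682373046875, 178.8248291015625), (44.07441711425781, 44.58918762207031), 9.672670364379883) ext
```

Run:
```python
from h import *
import pickle
d=pickle.load(open("c0.pkl","rb"));np.set_printoptions(precision=1,suppress=True)
t=d["top"]["image"][195:295,300:440];s=d["scene"]["image"][230:300,165:345]
im=np.vstack([cv2.resize(t,(420,300),interpolation=3),np.zeros((0,420,3),np.uint8)])
im2=cv2.resize(s,(720,280),interpolation=3)
o=np.zeros((590,720,3),np.uint8);o[:300,:420]=im;o[305:585,:720]=im2
cv2.imwrite("pics/zoom.png",o[:,:,::-1])
B={}
for n in d:
    m=terra(d[n])
    if n=="scene": m[258,:]=0; 
    B[n]=[(u,ce) for u,ce,_ in blobs(m)]
def near(n,p): return min(B[n],key=lambda b:np.hypot(*(b[1]-p)))
for k,pt,ps,zm in(("lid",(374,264),(243,258),9),("foot",(325,264),(302,245),16),("handle",(325,223),(319,277),16),("spout",(421,263),(184,265),18)):
    a,b=near("top",pt),near("scene",ps)
    p,g=tri(d["top"],a[1],d["scene"],b[1])
    A=plane(d["top"],a[0],zm/1e3)*1e3
    print(k,b[1],"tri",p*1e3,"gap",g*1e3,"top",A.mean(0)[:2],"scene",plane(d["scene"],[b[1]],zm/1e3)[0,:2]*1e3,cv2.minEnclosingCircle(A[:,:2].astype(np.float32)),cv2.minAreaRect(A[:,:2].astype(np.float32)))
for a,b in(((216,248.8),(430.8,239.4)),((244.9,216.1),(415,269.1)),((214.7,187.9),(466.9,285.8)),((187.2,221),(477.9,254.1))):
    p,g=tri(d["top"],a,d["scene"],b);print("rec",p*1e3,g*1e3)
# tray pose from the recess centres (top view), rigid fit
L=np.array([[-48,-42],[50,-44],[56,52],[-42,50.]])
for W in(np.array([[470.9,175.1],[546.3,112.1],[611.3,183.3],[533.7,243.1]]),np.array([[471.5,171.4],[546,108.5],[610.8,179],[534.7,238.5]])):
    from scipy.spatial.transform import Rotation as Ro
    r,_=Ro.align_vectors(np.c_[W-W.mean(0),np.zeros(4)],np.c_[L-L.mean(0),np.zeros(4)])
    M=r.as_matrix()[:2,:2];t=W.mean(0)-M@L.mean(0)
    print("tray",t,np.degrees(np.arctan2(M[1,0],M[0,0])),"fit\n",L@M.T+t)
```

```text
lid [243.2 252.6] tri [ 439.  -180.3   21.8] gap 2.439708474676302 top [ 440.7 -180.5] scene [ 422.4 -179.5] ((441.05145263671875, -180.7163543701172), 28.50724220275879) ((440.80767822265625, -180.8126220703125), (54.00967788696289, 56.001708984375), 0.6384121179580688)
foot [301.7 245. ] tri [437.4 -71.1  17.1] gap 2.6636491949364642 top [437.8 -69.8] scene [435.6 -72.1] ((437.61663818359375, -70.0396728515625), 23.998292922973633) ((437.6273498535156, -70.03331756591797), (46.94923400878906, 44.46683883666992), 0.6002236604690552)
handle [316.5 277.7] tri [530.6 -69.3  14.9] gap 0.2740465798710896 top [530.5 -69.1] scene [531.8 -69.8] ((524.4688720703125, -55.82371520996094), 38.14830017089844) ((528.0748901367188, -66.88725280761719), (76.29434204101562, 33.89741134643555), 18.053129196166992)
spout [183.9 268.4] tri [ 443.3 -287.5   10.2] gap 3.887359348559549 top [ 442.6 -284.1] scene [ 452.3 -289.4] ((443.1572570800781, -285.4751281738281), 18.103809356689453) ((443.0289306640625, -284.9486083984375), (31.383140563964844, 33.94292449951172), 0.5510004162788391)
rec [470.4 173.7   8.9] 3.006064124727355
rec [545.8 110.5   9.5] 3.2256410573461824
rec [610.6 181.4   9.6] 4.096821725191321
rec [533.2 241.7   8.3] 3.8388179721471034
tray [534.9 177.8] -38.82314608301238 fit
 [[471.2 175.2]
 [546.3 112.2]
 [611.2 183.2]
 [533.6 243.1]]
tray [535.1 173.8] -39.18412146717162 fit
 [[471.4 171.5]
 [546.1 108.1]
 [611.4 178.7]
 [534.2 239.1]]
```

View pics/zoom.png

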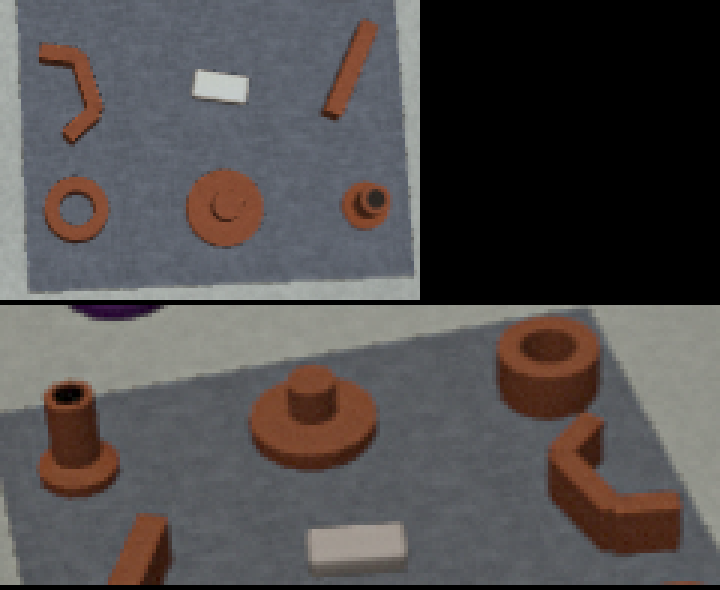

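Run:
```python
from h import *
import pickle
d=pickle.load(open("c0.pkl","rb"));np.set_printoptions(precision=1,suppress=True)
T,S=d["top"],d["scene"]
for k,a,b in(("knob top",(376.2,263),(243,246.6)),("bore top",(425.3,261.2),(182.2,252.2)),("foot top",(325.5,264.5),(302,240.8)),("handle mid",(329,221.7),(310.5,275.5))):
    p,g=tri(T,a,S,b);print(k,p*1e3,g*1e3)
for n,p in(("top",(325,223)),("scene",(316,278))):
    m=terra(d[n]); 
    if n=="scene": m[:257]=0
    u=min(blobs(m),key=lambda q:np.hypot(*(q[1]-p)))[0]
    P=(plane(d[n],u,.016)*1e3)[:,:2].astype(np.float32)
    mu,ev=cv2.PCACompute(P,None);print(n,mu,np.degrees(np.arctan2(ev[0,1],ev[0,0])),cv2.minAreaRect(P))
# straight outer edge (-y side) of handle in the top view: fit right boundary per row
    if n=="top":
        rows=range(215,229);R=[u[u[:,1]==r][:,0] for r in rows]
        for side,f in(("outer",max),("inner",min)):
            q=plane(T,[(f(x)+(.5 if f is max else -.5),r) for x,r in zip(R,rows)],.029 if f is min else .012)*1e3
            print(side,np.c_[q[:,:2]].round(1).tolist())
```

```text
knob top [ 439.8 -181.5   36.4] 0.4091387173886142
bore top [ 443.5 -288.    47.1] 0.32450937903740207
foot top [436.3 -71.3  26.2] 0.795645075325413
handle mid [532.6 -79.3  23.7] 2.684732345836459
top [[530.5 -69.1]] 17.713036 ((528.0748901367188, -66.88725280761719), (76.29434204101562, 33.89741134643555), 18.053129196166992)
outer [[550.5, -77.1], [548.2, -79.4], [546.0, -79.4], [543.7, -79.4], [541.4, -81.7], [539.1, -81.7], [536.8, -81.7], [534.5, -84.0], [532.2, -84.0], [529.9, -84.0], [527.7, -86.3], [525.4, -86.3], [523.1, -86.3], [520.8, -88.6]]
inner [[546.7, -41.0], [544.5, -49.9], [542.4, -65.5], [540.1, -65.6], [537.9, -67.8], [535.6, -67.8], [533.4, -67.8], [531.1, -70.1], [528.9, -70.1], [526.6, -70.1], [524.4, -72.4], [522.1, -72.4], [519.9, -72.4], [517.6, -74.6]]
scene [[530.6 -69.7]] 12.486923 ((524.9313354492188, -69.22357177734375), (96.09786224365234, 45.665740966796875), 17.354646682739258)
```

Both views agree: the handle's long axis is at 18° with its straight middle near (532,-78), the lid knob is at (440,-181), and the tray is turned about -39°. I'll start moving and handle the lid first.

```bash
cat > go.py <<'E'
# usage: go.py x y z [finger-line angle deg]   (world mm) -> tool-frame shift and turn
import sys,numpy as np
from cell import *
from scipy.spatial.transform import Rotation as Ro
a=list(map(float,sys.argv[1:]));o=get_obs();q=o["orientation"]
R=Ro.from_quat([q[1],q[2],q[3],q[0]]).as_matrix();p=o["tcp_pos"]*1e3
y=np.degrees(np.arctan2(R[1,1],R[0,1]));turn=0
if len(a)>3: turn=-((a[3]-y+90)%180-90)   # tool z is down
print("t",o["clock"],"pos",p.round(1),"yaw",round(y,1),"w",round(o["grip_width"]*1e3,1),"F",o["wrist_force"].round(1),"ff",o["finger_force"],"j",o["joints"].round(2))
print("shift",(R.T@(np.array(a[:3])-p)).round(1),"turn",round(turn,1))
E
python3 go.py 480 150 160; python3 go.py 440 -181 150
```

```text
t 0.1 pos [199.8 565.4 230.6] yaw 70.5 w 85.3 F [-0.  1.  0.] ff 0.0 j [1.01 0.1  0.1  1.56 0.   1.35]
shift [-402.7 -298.2   70.8] turn 0
t 0.1 pos [199.8 565.4 230.6] yaw 70.5 w 85.3 F [-0.  1.  0.] ff 0.0 j [1.01 0.1  0.1  1.56 0.   1.35]
shift [-475.3 -623.6   81.2] turn 0
```

The rows are not in the units I measure in: shifts go in shares of 1000 mm and turns go in shares of 120 degrees. I convert before sending: -403 mm / 1000 = -0.403, -298 mm / 1000 = -0.298.

move_arm(
  steps=[
    [[-0.403,-0.298,0.05,0,0],[-0.403,-0.298,0.05,0,0],[-0.403,-0.298,0.05,0,0],[-0.403,-0.298,0.05,0,0],[-0.403,-0.298,0.05,0,0]],
  ],
)

```text
clock: 0.72
tcp_pos: [0.3747, 0.3063, 0.1998]
orientation: [-0.0, 0.169, 0.986, 0.0]
wrist_force: [1.4, 0.6, 0.6]
grip_width: 0.0853
finger_force: 0.0
```

```bash
python3 go.py 480 150 150;python3 go.py 440 -181 150
```

```text
t 0.725 pos [374.7 306.3 199.8] yaw 70.5 w 85.3 F [1.4 0.6 0.6] ff 0.0 j [ 0.41 -0.26 -0.3   1.52  0.    0.75]
shift [-151.3 -112.3   49.8] turn 0
t 0.725 pos [374.7 306.3 199.8] yaw 70.5 w 85.3 F [1.4 0.6 0.6] ff 0.0 j [ 0.41 -0.26 -0.3   1.52  0.    0.75]
shift [-223.9 -437.7   49.8] turn 0
```

Converted, -438 mm / 1000 = -0.438, -224 mm / 1000 = -0.224.

move_arm(
  steps=[
    [[-0.224,-0.438,0.05,0,0],[-0.224,-0.438,0.05,0,0],[-0.224,-0.438,0.05,0,0],[-0.224,-0.438,0.05,0,0],[-0.224,-0.438,0.05,0,0]],
  ],
)

```text
clock: 1.35
tcp_pos: [0.4151, -0.002, 0.1684]
orientation: [0.0, 0.169, 0.986, 0.0]
wrist_force: [1.4, 0.4, 0.2]
grip_width: 0.085
finger_force: 0.0
```

```bash
python3 go.py 440 -181.5 100;python3 go.py 440 -181.5 16
```

```text
t 1.35 pos [415.1  -2.  168.4] yaw 70.5 w 85.0 F [1.4 0.4 0.2] ff 0.0 j [-0.32 -0.49 -0.54  1.52  0.    0.02]
shift [ -83.2 -160.9   68.4] turn 0
t 1.35 pos [415.1  -2.  168.4] yaw 70.5 w 85.0 F [1.4 0.4 0.2] ff 0.0 j [-0.32 -0.49 -0.54  1.52  0.    0.02]
shift [ -83.2 -160.9  152.4] turn 0
```

Converted, -161 mm / 1000 = -0.161, -83 mm / 1000 = -0.083.

move_arm(
  steps=[
    [[-0.083,-0.161,0.068,0,0],[-0.083,-0.161,0.068,0,0],[-0.083,-0.161,0.068,0,0],[-0.083,-0.161,0.068,0,0],[-0.083,-0.161,0.068,0,0]],
  ],
)

```text
clock: 1.98
tcp_pos: [0.4394, -0.1793, 0.1003]
orientation: [-0.001, 0.17, 0.986, 0.001]
wrist_force: [-0.6, 0.5, 0.8]
grip_width: 0.0856
finger_force: 0.0
```

Converted, 82 mm / 1000 = 0.082, 78 mm / 1000 = 0.078.

move_arm(
  steps=[
    [[0,0,0.03,0,0],[0,0,0.055,0,0],[0,0,0.07,0,0],[0,0,0.078,0,0],[0,0,0.082,0,0]],
  ],
)

```text
clock: 2.6
tcp_pos: [0.4403, -0.1794, 0.019]
orientation: [0.0, 0.169, 0.986, -0.0]
wrist_force: [0.5, -0.6, -0.3]
grip_width: 0.0856
finger_force: 0.0
```

```bash
python3 go.py 440 -181.5 17.5
python3 - <<'E'
from h import *
from cell import *
c=camera("scene");cv2.imwrite("pics/lid1.png",cv2.resize(c["image"][170:320,140:340],(800,600))[:,:,::-1])
E
```

```text
t 2.6 pos [ 440.3 -179.4   19. ] yaw 70.6 w 85.6 F [ 0.5 -0.6 -0.3] ff 0.0 j [-0.66 -0.21 -0.6   1.18  0.   -0.32]
shift [-0.5 -2.1  1.5] turn 0
```

View pics/lid1.png

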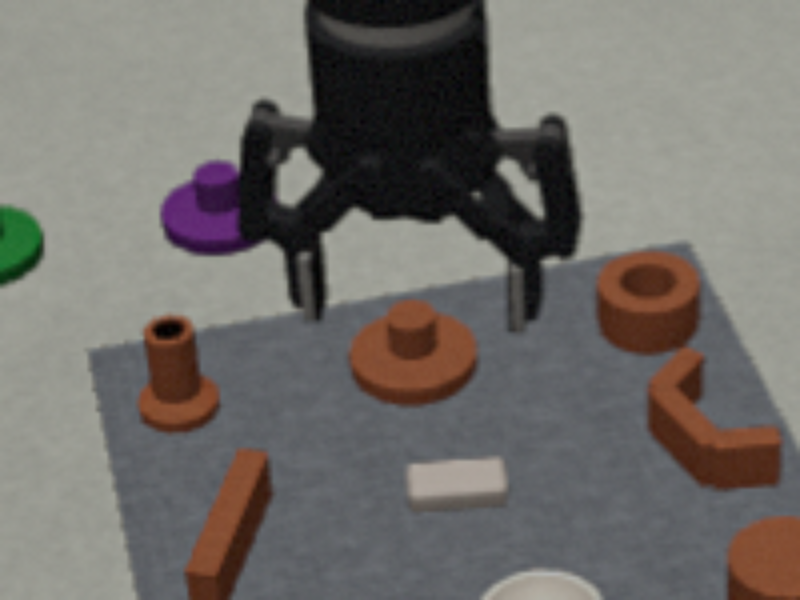

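The crop shows the fingertips at x = 312 and 517, on either side of the knob at 412, with the tips level with the knob top. It's centred, so I'll close.

Converted, -2 mm / 1000 = -0.002, 1 mm / 1000 = 0.001.

move_arm(
  steps=[
    [[0,-0.002,0.001,0,0],[0,-0.002,0.001,0,0.3],[0,-0.002,0.001,0,0.6],[0,-0.002,0.001,0,1],[0,-0.002,0.001,0,1]],
  ],
)

```text
clock: 3.28
tcp_pos: [0.4395, -0.1816, 0.0181]
orientation: [0.0, 0.169, 0.986, -0.0]
wrist_force: [1.3, -0.2, -0.0]
grip_width: 0.0195
finger_force: 58.7
```

move_arm(
  steps=[
    [[0,0,0,0,1],[0,0,0,0,1],[0,0,0,0,1],[0,0,0,0,1],[0,0,0,0,1]],
  ],
)

```text
clock: 3.9
tcp_pos: [0.4395, -0.1816, 0.0181]
orientation: [0.0, 0.169, 0.986, -0.0]
wrist_force: [-0.3, 0.8, 5.4]
grip_width: 0.0198
finger_force: 59.2
```

```bash
python3 go.py 440 -181.5 17.5
```

```text
t 3.9 pos [ 439.5 -181.6   18.1] yaw 70.5 w 19.8 F [-0.3  0.8  5.4] ff 59.17568041943014 j [-0.67 -0.21 -0.6   1.18  0.   -0.33]
shift [-0.5  0.2  0.6] turn 0
```

Converted, -80 mm / 1000 = -0.08, -60 mm / 1000 = -0.06.

move_arm(
  steps=[
    [[0,0,-0.005,0,1],[0,0,-0.015,0,1],[0,0,-0.035,0,1],[0,0,-0.06,0,1],[0,0,-0.08,0,1]],
  ],
)

```text
clock: 4.53
tcp_pos: [0.4394, -0.1815, 0.0992]
orientation: [0.0, 0.169, 0.986, -0.0]
wrist_force: [0.1, 0.0, -0.3]
grip_width: 0.0197
finger_force: 58.8
```

```bash
python3 go.py 415 0 110; python3 go.py 470 173.5 110
python3 - <<'E'
from h import *
from cell import *
c=camera("scene");cv2.imwrite("pics/lid2.png",c["image"][150:330,120:360,::-1])
E
```

```text
t 4.525 pos [ 439.4 -181.5   99.2] yaw 70.5 w 19.7 F [ 0.1  0.  -0.3] ff 58.76475412398577 j [-0.67 -0.27 -0.5   1.34  0.   -0.33]
shift [ 83.5 163.  -10.9] turn 0
t 4.525 pos [ 439.4 -181.5   99.2] yaw 70.5 w 19.7 F [ 0.1  0.  -0.3] ff 58.76475412398577 j [-0.67 -0.27 -0.5   1.34  0.   -0.33]
shift [ 89.4 344.9 -10.9] turn 0
```

View pics/lid2.png

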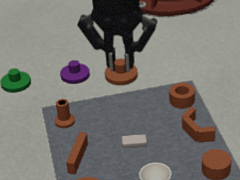

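The lid is held level at crop (121,70). I'll carry it to the tray.

Converted, 220 mm / 1000 = 0.22, 165 mm / 1000 = 0.165.

move_arm(
  steps=[
    [[0.005,0.02,-0.005,0,1],[0.015,0.06,-0.011,0,1],[0.029,0.11,-0.011,0,1],[0.043,0.165,-0.011,0,1],[0.057,0.22,-0.011,0,1]],
  ],
)

```text
clock: 5.2
tcp_pos: [0.4588, 0.0467, 0.1088]
orientation: [0.0, 0.169, 0.986, 0.0]
wrist_force: [0.7, -0.2, 0.6]
grip_width: 0.0195
finger_force: 58.8
```

Converted, 125 mm / 1000 = 0.125, 115 mm / 1000 = 0.115.

move_arm(
  steps=[
    [[0.013,0.05,0,0,1],[0.024,0.09,0,0,1],[0.03,0.115,0,0,1],[0.032,0.125,0,0,1],[0.032,0.125,0,0,1]],
  ],
)

```text
clock: 5.82
tcp_pos: [0.4702, 0.1735, 0.1085]
orientation: [-0.0, 0.169, 0.986, -0.0]
wrist_force: [-0.3, -0.3, -0.5]
grip_width: 0.0193
finger_force: 58.8
```

```bash
python3 go.py 470.5 173.5 50
python3 - <<'E'
from h import *
from cell import *
o=np.zeros((600,800,3),np.uint8)
c=camera("scene");o[:,:400]=cv2.resize(c["image"][170:320,380:480+0],(400,600))
c=camera("top");o[:400,400:]=cv2.resize(c["image"][170:290,160:280],(400,400))
cv2.imwrite("pics/lid3.png",o[:,:,::-1])
E
```

```text
t 5.825 pos [470.2 173.5 108.5] yaw 70.6 w 19.3 F [-0.3 -0.3 -0.5] ff 58.83676123805344 j [ 0.09 -0.19 -0.41  1.35 -0.    0.43]
shift [-0.3  0.2 58.5] turn 0
```

View pics/lid3.png

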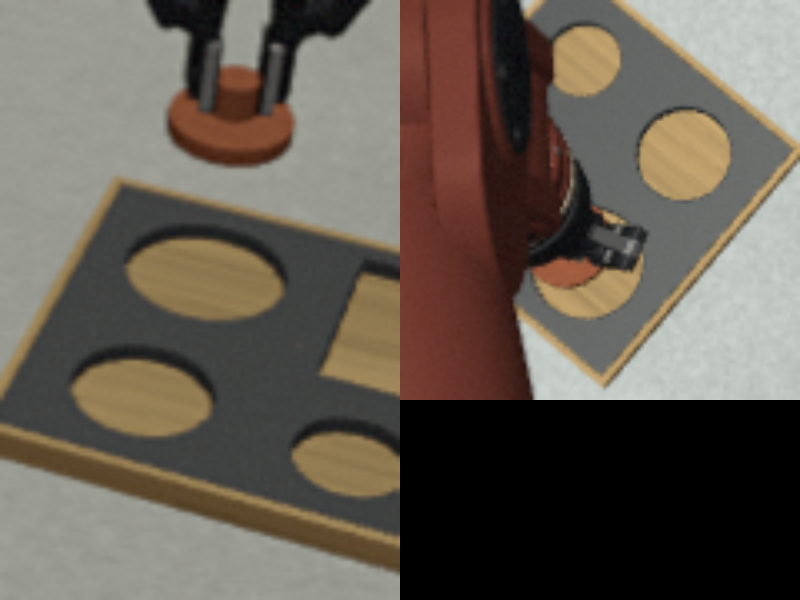

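The lid is in the air over the large round recess (recess at left crop (205,275), lid at (230,120), 90 mm up). Now I'll lower it.

Converted, 82 mm / 1000 = 0.082, 78 mm / 1000 = 0.078.

move_arm(
  steps=[
    [[0,0,0.03,0,1],[0,0,0.055,0,1],[0,0,0.07,0,1],[0,0,0.078,0,1],[0,0,0.082,0,1]],
  ],
)

```text
clock: 6.55
tcp_pos: [0.4706, 0.1733, 0.0269]
orientation: [0.0, 0.169, 0.986, 0.0]
wrist_force: [0.8, 0.4, -1.4]
grip_width: 0.0196
finger_force: 58.8
```

Converted, 6 mm / 1000 = 0.006, 5 mm / 1000 = 0.005.

move_arm(
  steps=[
    [[0,0,0.002,0,1],[0,0,0.004,0,1],[0,0,0.005,0,1],[0,0,0.006,0,1],[0,0,0.006,0,1]],
  ],
)

```text
clock: 7.18
tcp_pos: [0.4703, 0.1735, 0.0207]
orientation: [0.0, 0.169, 0.986, 0.0]
wrist_force: [-0.2, 0.4, -0.6]
grip_width: 0.0194
finger_force: 58.8
```

```bash
python3 go.py 470.5 173.5 20
python3 - <<'E'
from h import *
from cell import *
c=camera("scene");cv2.imwrite("pics/lid4.png",cv2.resize(c["image"][190:320,370:520],(600,520))[:,:,::-1])
E
```

```text
t 7.175 pos [470.3 173.5  20.7] yaw 70.5 w 19.4 F [-0.2  0.4 -0.6] ff 58.840434523299336 j [ 0.09 -0.12 -0.52  1.18  0.    0.43]
shift [-0.2  0.   0.7] turn 0
```

View pics/lid4.png

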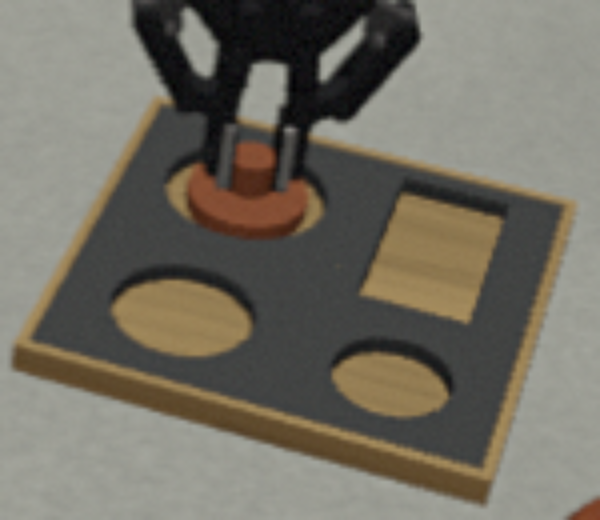

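The lid is centred in the recess (lid at 247 against the recess span 166–327) and not touching the floor yet. I'll lower it the last millimetre.

Converted, 1 mm / 1000 = 0.001, 0.5 mm / 1000 = 0.0005.

move_arm(
  steps=[
    [[0,0,0.0005,0,1],[0,0,0.0005,0,1],[0,0,0.001,0,1],[0,0,0.001,0,1],[0,0,0.001,0,1]],
  ],
)

```text
clock: 7.85
tcp_pos: [0.4704, 0.1735, 0.0201]
orientation: [0.0, 0.169, 0.986, 0.0]
wrist_force: [-3.3, -0.4, 6.0]
grip_width: 0.0195
finger_force: 59.5
```

move_arm(
  steps=[
    [[0,0,0,0,0.6],[0,0,0,0,0.4],[0,0,0,0,0.3],[0,0,0,0,0.2],[0,0,0,0,0.2]],
  ],
)

```text
clock: 8.48
tcp_pos: [0.4703, 0.1736, 0.0197]
orientation: [0.0, 0.169, 0.986, 0.0]
wrist_force: [0.1, -0.2, 0.2]
grip_width: 0.0686
finger_force: 0.0
```

Converted, -80 mm / 1000 = -0.08, -60 mm / 1000 = -0.06.

move_arm(
  steps=[
    [[0,0,-0.01,0,0.2],[0,0,-0.03,0,0],[0,0,-0.06,0,0],[0,0,-0.08,0,0],[0,0,-0.08,0,0]],
  ],
)

```text
clock: 9.1
tcp_pos: [0.4717, 0.1737, 0.1018]
orientation: [0.002, 0.169, 0.986, 0.001]
wrist_force: [0.1, 0.0, 0.5]
grip_width: 0.0854
finger_force: 0.0
```

```bash
python3 go.py 437 -71 80; python3 go.py 437 -71 13
```

```text
t 9.1 pos [471.7 173.7 101.8] yaw 70.5 w 85.4 F [0.1 0.  0.5] ff 0.0 j [ 0.09 -0.18 -0.42  1.33  0.    0.43]
shift [ -48.8 -242.3   21.6] turn 0
t 9.1 pos [471.7 173.7 101.8] yaw 70.5 w 85.4 F [0.1 0.  0.5] ff 0.0 j [ 0.09 -0.18 -0.42  1.33  0.    0.43]
shift [ -48.5 -242.4   88.6] turn 0
```

Converted, -242 mm / 1000 = -0.242, -225 mm / 1000 = -0.225.

move_arm(
  steps=[
    [[-0.01,-0.055,0,0,0],[-0.022,-0.11,0,0,0],[-0.034,-0.17,0,0,0],[-0.045,-0.225,0.01,0,0],[-0.048,-0.242,0.02,0,0]],
  ],
)

```text
clock: 9.72
tcp_pos: [0.4341, -0.0732, 0.0787]
orientation: [-0.0, 0.171, 0.985, -0.0]
wrist_force: [0.5, 1.0, 0.2]
grip_width: 0.0855
finger_force: 0.0
```

Converted, 67 mm / 1000 = 0.067, 60 mm / 1000 = 0.06.

move_arm(
  steps=[
    [[0,0,0,0,0],[0,0,0.025,0,0],[0,0,0.045,0,0],[0,0,0.06,0,0],[0,0,0.067,0,0]],
  ],
)

```text
clock: 10.35
tcp_pos: [0.4346, -0.0698, 0.0119]
orientation: [-0.0, 0.169, 0.986, 0.0]
wrist_force: [-0.9, -0.3, -0.1]
grip_width: 0.0852
finger_force: 0.0
```

```bash
python3 go.py 437 -71 13
python3 - <<'E'
from h import *
from cell import *
c=camera("scene");cv2.imwrite("pics/foot1.png",cv2.resize(c["image"][190:320,220:520],(800,347))[:,:,::-1])
E
```

```text
t 10.35 pos [434.6 -69.8  11.9] yaw 70.6 w 85.2 F [-0.9 -0.3 -0.1] ff 0.0 j [-0.46 -0.32 -0.7   1.19  0.   -0.12]
shift [-2.6 -0.3 -1.1] turn 0
```

View pics/foot1.png

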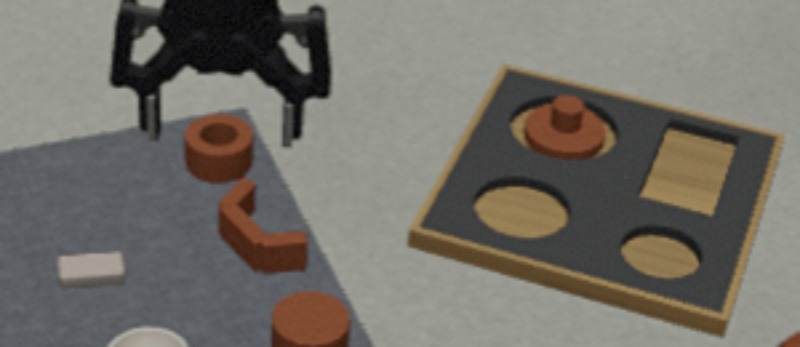

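The lid lies flat in its recess, crop (565,130). The foot at (219,145) is midway between the tips at 152 and 289. I'll close on it.

Converted, -2.5 mm / 1000 = -0.0025, -1 mm / 1000 = -0.001.

move_arm(
  steps=[
    [[-0.0025,0,-0.001,0,0],[-0.0025,0,-0.001,0,0.2],[-0.0025,0,-0.001,0,0.4],[-0.0025,0,-0.001,0,0.7],[-0.0025,0,-0.001,0,1]],
  ],
)

```text
clock: 11.02
tcp_pos: [0.4378, -0.0717, 0.0147]
orientation: [0.001, 0.169, 0.986, -0.0]
wrist_force: [-2.1, 1.5, 7.8]
grip_width: 0.0451
finger_force: 61.1
```

Converted, -45 mm / 1000 = -0.045, -20 mm / 1000 = -0.02.

move_arm(
  steps=[
    [[0,0,0,0,1],[0,0,0,0,1],[0,0,-0.005,0,1],[0,0,-0.02,0,1],[0,0,-0.045,0,1]],
  ],
)

```text
clock: 11.65
tcp_pos: [0.4368, -0.0712, 0.0593]
orientation: [-0.001, 0.169, 0.986, 0.0]
wrist_force: [0.3, -0.2, 0.7]
grip_width: 0.0453
finger_force: 61.4
```

```bash
python3 go.py 546 110 80
python3 - <<'E'
from h import *
from cell import *
c=camera("scene");cv2.imwrite("pics/foot2.png",cv2.resize(c["image"][170:320,220:420],(400,300))[:,:,::-1])
E
```

```text
t 11.65 pos [436.8 -71.2  59.3] yaw 70.5 w 45.3 F [ 0.3 -0.2  0.7] ff 61.40506021678448 j [-0.46 -0.36 -0.64  1.29  0.   -0.12]
shift [-42.6 207.3 -20.7] turn 0
```

View pics/foot2.png

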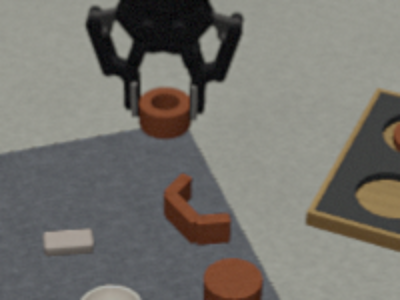

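The foot is lifted level, crop (164,112). I'll carry it to the middle recess.

move_arm(
  steps=[
    [[-0.003,0.015,-0.015,0,1],[-0.012,0.06,-0.021,0,1],[-0.023,0.11,-0.021,0,1],[-0.033,0.16,-0.021,0,1],[-0.041,0.2,-0.021,0,1]],
  ],
)

```text
clock: 12.32
tcp_pos: [0.5433, 0.1064, 0.0798]
orientation: [-0.0, 0.168, 0.986, 0.0]
wrist_force: [-0.6, -0.3, -0.7]
grip_width: 0.0457
finger_force: 61.5
```

Converted, 52 mm / 1000 = 0.052, 42 mm / 1000 = 0.042.

move_arm(
  steps=[
    [[-0.002,0.007,0,0,1],[-0.002,0.007,0,0,1],[-0.002,0.007,0.025,0,1],[-0.002,0.007,0.042,0,1],[-0.002,0.007,0.052,0,1]],
  ],
)

```text
clock: 12.95
tcp_pos: [0.546, 0.1088, 0.0266]
orientation: [-0.001, 0.17, 0.986, -0.0]
wrist_force: [-0.1, 0.4, -0.7]
grip_width: 0.0455
finger_force: 61.5
```

```bash
python3 go.py 546 110 15.5
python3 - <<'E'
from h import *
from cell import *
c=camera("scene");cv2.imwrite("pics/foot3.png",cv2.resize(c["image"][190:320,370:520],(600,520))[:,:,::-1])
E
```

```text
t 12.95 pos [546.  108.8  26.6] yaw 70.5 w 45.5 F [-0.1  0.4 -0.7] ff 61.52544781565666 j [-0.04  0.04 -0.34  1.19  0.    0.3 ]
shift [ 0.4  1.1 11.1] turn 0
```

View pics/foot3.png

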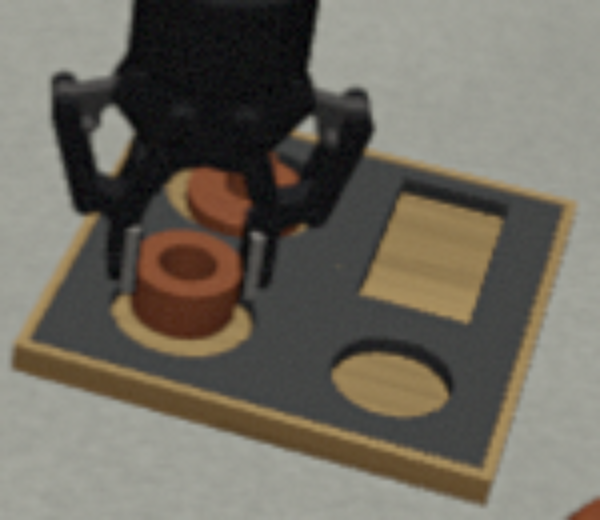

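The foot at crop x ≈ 187 is over the recess span 110–255, within about 2 mm of centre. I'll lower it.

Converted, 10 mm / 1000 = 0.01, 9 mm / 1000 = 0.009.

move_arm(
  steps=[
    [[0,-0.001,0.004,0,1],[0,-0.001,0.007,0,1],[0,-0.001,0.009,0,1],[0,-0.001,0.01,0,1],[0,-0.001,0.01,0,1]],
  ],
)

```text
clock: 13.62
tcp_pos: [0.5465, 0.1085, 0.0178]
orientation: [0.0, 0.169, 0.986, 0.0]
wrist_force: [-0.4, 0.1, -1.4]
grip_width: 0.0454
finger_force: 61.5
```

move_arm(
  steps=[
    [[0,0,0.0005,0,1],[0,0,0.0005,0,1],[0,0,0.001,0,1],[0,0,0.001,0,1]],
  ],
)

```text
clock: 14.12
tcp_pos: [0.5465, 0.1084, 0.0168]
orientation: [0.0, 0.169, 0.986, 0.0]
wrist_force: [-0.7, -0.6, 1.1]
grip_width: 0.0454
finger_force: 61.7
```

Converted, 0.5 mm / 1000 = 0.0005.

move_arm(
  steps=[
    [[0,0,0.0005,0,1],[0,0,0.0005,0,1],[0,0,0.0005,0,1]],
  ],
)

```text
clock: 14.5
tcp_pos: [0.5466, 0.1084, 0.0168]
orientation: [0.0, 0.169, 0.986, 0.0]
wrist_force: [-2.5, -0.3, 5.5]
grip_width: 0.0453
finger_force: 62.2
```

Contact is at the expected height, so I'll release.

move_arm(
  steps=[
    [[0,0,0,0,0.4],[0,0,0,0,0.3],[0,0,0,0,0.2],[0,0,0,0,0.1],[0,0,0,0,0.1]],
  ],
)

```text
clock: 15.12
tcp_pos: [0.5465, 0.1084, 0.0162]
orientation: [0.0, 0.169, 0.986, 0.0]
wrist_force: [0.2, 0.1, 0.3]
grip_width: 0.0769
finger_force: 0.0
```

Converted, -75 mm / 1000 = -0.075, -55 mm / 1000 = -0.055.

move_arm(
  steps=[
    [[0,0,-0.01,0,0.1],[0,0,-0.03,0,0],[0,0,-0.055,0,0],[0,0,-0.075,0,0],[0,0,-0.075,0,0]],
  ],
)

```text
clock: 15.75
tcp_pos: [0.5481, 0.1084, 0.0938]
orientation: [0.002, 0.169, 0.986, 0.0]
wrist_force: [0.8, -0.9, -0.6]
grip_width: 0.0851
finger_force: 0.0
```

```bash
python3 go.py 532 -78.5 90 108; python3 go.py 532 -78.5 15 108
```

```text
t 15.75 pos [548.1 108.4  93.8] yaw 70.5 w 85.1 F [ 0.8 -0.9 -0.6] ff 0.0 j [-0.04 -0.01 -0.27  1.31  0.    0.3 ]
shift [ -47.1 -181.5    3.7] turn -37.5
t 15.75 pos [548.1 108.4  93.8] yaw 70.5 w 85.1 F [ 0.8 -0.9 -0.6] ff 0.0 j [-0.04 -0.01 -0.27  1.31  0.    0.3 ]
shift [ -46.8 -181.6   78.7] turn -37.5
```

Converted, -182 mm / 1000 = -0.182, -175 mm / 1000 = -0.175, -37.5 degrees / 120 = -0.3125.

move_arm(
  steps=[
    [[-0.011,-0.045,0,-0.075,0],[-0.023,-0.09,0,-0.15,0],[-0.034,-0.135,0,-0.225,0],[-0.045,-0.175,0,-0.3,0],[-0.047,-0.182,0,-0.3125,0]],
  ],
)

```text
clock: 16.38
tcp_pos: [0.5294, -0.0811, 0.0903]
orientation: [-0.0, -0.157, 0.988, 0.0]
wrist_force: [-0.0, 0.2, -0.8]
grip_width: 0.0855
finger_force: 0.0
```

Converted, 45 mm / 1000 = 0.045, 40 mm / 1000 = 0.04.

move_arm(
  steps=[
    [[0,0,0,0,0],[0,0,0.025,0,0],[0,0,0.04,0,0],[0,0,0.045,0,0],[0,0,0.045,0,0]],
  ],
)

```text
clock: 17.0
tcp_pos: [0.53, -0.0785, 0.0461]
orientation: [-0.0, -0.157, 0.988, 0.0]
wrist_force: [0.3, -0.0, -0.3]
grip_width: 0.0852
finger_force: 0.0
```

```bash
python3 go.py 532 -78.5 16 108
python3 - <<'E'
from h import *
from cell import *
o=np.zeros((600,800,3),np.uint8)
c=camera("scene");o[:,:400]=cv2.resize(c["image"][180:330,260:360],(400,600))
c=camera("top");o[:400,400:]=cv2.resize(c["image"][170:290,270:390],(400,400))
cv2.imwrite("pics/han1.png",o[:,:,::-1])
E
```

```text
t 17.0 pos [530.  -78.5  46.1] yaw 108.0 w 85.2 F [ 0.3 -0.  -0.3] ff 0.0 j [-0.39 -0.04 -0.39  1.22  0.   -0.71]
shift [-1.9 -0.6 30.1] turn 0.0
```

View pics/han1.png

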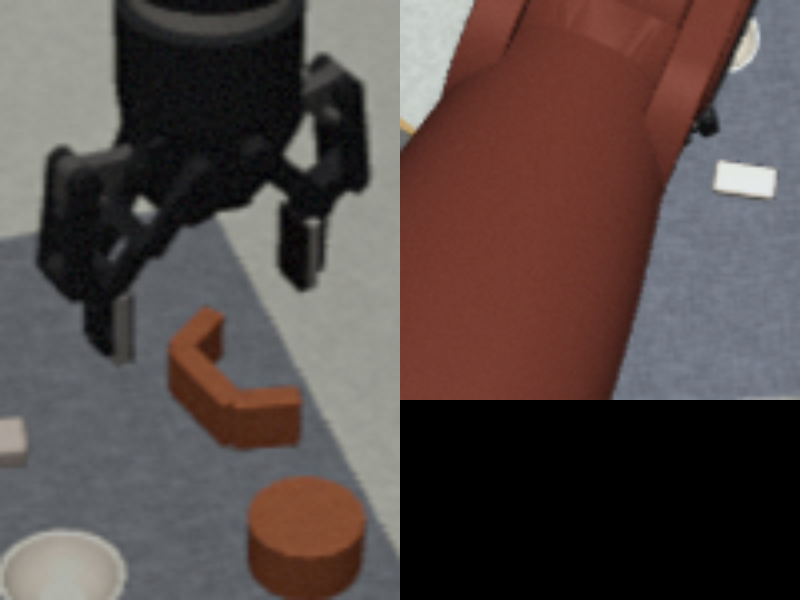

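The scene crop shows the fingers straddling the handle's straight middle. I'll check by projection before lowering.

Run:
```python
from h import *
import pickle
c=pickle.load(open("c0.pkl","rb"))["scene"]
K=np.array([[c["fx"],0,c["cx"]],[0,c["fy"],c["cy"]],[0,0,1]])
X=np.array([[530,-78.5,46],[530,-78.5,59],[532,-78.5,29],[530,-78.5,29]])/1e3
p=cv2.projectPoints(X,cv2.Rodrigues(c["R"])[0],c["t"],K,np.array([c["k1"],0,0,0,0]))[0][:,0]
print((p-[260,180])*4)
```

```text
[[205.75700226 337.8627446 ]
 [205.95305713 314.07976788]
 [206.69069626 371.3495123 ]
 [205.50532424 368.43520525]]
```

The projection matches the picture. I'll lower and close on the handle.

Converted, 30 mm / 1000 = 0.03, 27 mm / 1000 = 0.027.

move_arm(
  steps=[
    [[-0.003,-0.001,0.01,0,0],[-0.003,-0.001,0.02,0,0],[-0.003,-0.001,0.027,0,0],[-0.003,-0.001,0.03,0,0],[-0.003,-0.001,0.03,0,0]],
  ],
)

```text
clock: 17.73
tcp_pos: [0.5331, -0.0788, 0.0159]
orientation: [-0.0, -0.157, 0.988, 0.0]
wrist_force: [0.3, -0.6, 0.2]
grip_width: 0.0851
finger_force: 0.0
```

move_arm(
  steps=[
    [[0,0,0,0,0.3],[0,0,0,0,0.6],[0,0,0,0,0.75],[0,0,0,0,1],[0,0,0,0,1]],
  ],
)

```text
clock: 18.35
tcp_pos: [0.5335, -0.0789, 0.0165]
orientation: [0.0, -0.157, 0.988, -0.0]
wrist_force: [-0.4, -0.1, 4.3]
grip_width: 0.0101
finger_force: 60.2
```

move_arm(
  steps=[
    [[0,0,0,0,1],[0,0,0,0,1]],
  ],
)

```text
clock: 18.6
tcp_pos: [0.5335, -0.0789, 0.0165]
orientation: [0.0, -0.157, 0.988, -0.0]
wrist_force: [0.2, 0.3, 3.5]
grip_width: 0.0101
finger_force: 60.3
```

Converted, -80 mm / 1000 = -0.08, -60 mm / 1000 = -0.06.

move_arm(
  steps=[
    [[0,0,-0.005,0,1],[0,0,-0.015,0,1],[0,0,-0.035,0,1],[0,0,-0.06,0,1],[0,0,-0.08,0,1]],
  ],
)

```text
clock: 19.23
tcp_pos: [0.5335, -0.079, 0.0977]
orientation: [0.0, -0.157, 0.988, -0.0]
wrist_force: [0.3, -0.8, -0.2]
grip_width: 0.0104
finger_force: 59.8
```

```bash
python3 go.py 527 232 96 51
python3 - <<'E'
from h import *
from cell import *
c=camera("scene");cv2.imwrite("pics/han2.png",cv2.resize(c["image"][150:330,240:420],(360,360))[:,:,::-1])
E
```

```text
t 19.225 pos [533.5 -79.   97.7] yaw 108.0 w 10.4 F [ 0.3 -0.8 -0.2] ff 59.78609919548035 j [-0.39 -0.06 -0.31  1.32  0.   -0.7 ]
shift [-90.1 297.7   1.7] turn 57.0
```

View pics/han2.png

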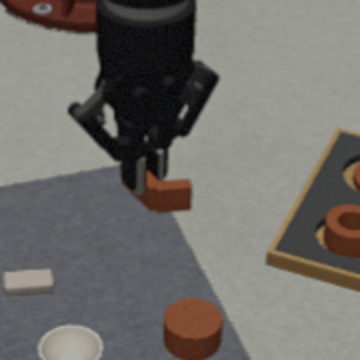

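The handle is held level and the foot sits in its recess (right edge of the picture). I'll carry the handle over, turning 57°.

Converted, 210 mm / 1000 = 0.21, 160 mm / 1000 = 0.16, 41 degrees / 120 = 0.3417.

move_arm(
  steps=[
    [[-0.006,0.02,0,0.05,1],[-0.018,0.06,0,0.1167,1],[-0.033,0.11,0,0.1917,1],[-0.048,0.16,0,0.2667,1],[-0.063,0.21,0,0.3417,1]],
  ],
)

```text
clock: 19.9
tcp_pos: [0.5279, 0.1419, 0.0961]
orientation: [0.0, 0.202, 0.979, 0.0]
wrist_force: [1.2, 0.4, 0.1]
grip_width: 0.0098
finger_force: 59.8
```

```bash
python3 go.py 527 232 96 51
```

```text
t 19.9 pos [527.9 141.9  96.1] yaw 66.7 w 9.8 F [1.2 0.4 0.1] ff 59.76362407207489 j [ 0.02 -0.04 -0.29  1.32  0.    0.43]
shift [36.4 82.4  0.1] turn 15.7
```

Converted, 83 mm / 1000 = 0.083, 82 mm / 1000 = 0.082, 16 degrees / 120 = 0.1333.

move_arm(
  steps=[
    [[0.016,0.037,0,0.0667,1],[0.029,0.067,0,0.1083,1],[0.036,0.082,0,0.1333,1],[0.036,0.083,0,0.1333,1],[0.036,0.083,0,0.1333,1]],
  ],
)

```text
clock: 20.52
tcp_pos: [0.5274, 0.2302, 0.096]
orientation: [-0.0, 0.333, 0.943, -0.0]
wrist_force: [0.2, -1.6, -0.5]
grip_width: 0.01
finger_force: 59.8
```

Converted, 60 mm / 1000 = 0.06, 58 mm / 1000 = 0.058.

move_arm(
  steps=[
    [[0,0,0.025,0,1],[0,0,0.045,0,1],[0,0,0.058,0,1],[0,0,0.06,0,1],[0,0,0.06,0,1]],
  ],
)

```text
clock: 21.15
tcp_pos: [0.5277, 0.2308, 0.0366]
orientation: [0.0, 0.334, 0.943, 0.0]
wrist_force: [1.0, 0.1, 0.2]
grip_width: 0.0105
finger_force: 59.8
```

```bash
python3 go.py 527 232 18.5 51
python3 - <<'E'
from h import *
from cell import *
o=np.zeros((520,800,3),np.uint8)
c=camera("scene");o[:,:600]=cv2.resize(c["image"][190:320,370:520],(600,520))
c=camera("top");o[:200,600:]=cv2.resize(c["image"][160:280,150:270],(200,200))
cv2.imwrite("pics/han3.png",o[:,:,::-1])
E
```

```text
t 21.15 pos [527.7 230.8  36.6] yaw 51.0 w 10.5 F [1.  0.1 0.2] ff 59.75375175476074 j [ 0.19  0.09 -0.27  1.21  0.    0.87]
shift [ 1.3  0.5 18.1] turn 0.0
```

View pics/han3.png

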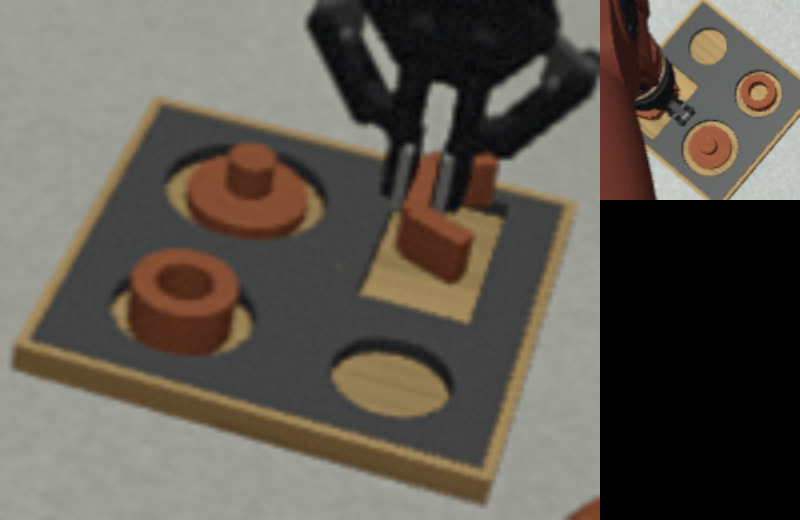

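The handle is over the oblong recess at about 23 mm. I'll check its corner clearances in tray coordinates, using the scene view throughout.

Run:
```python
from h import *
from cell import *
np.set_printoptions(precision=1,suppress=True)
c=camera("scene")
def tray(uv,z):
    P=plane(c,uv,z)[:,:2]*1e3; a=np.radians(-39.2);M=np.array([[np.cos(a),-np.sin(a)],[np.sin(a),np.cos(a)]])
    return (P-[535.1,173.8])@M
m=terra(c);m[:, :455]=0;m[:,500:]=0;m[:225]=0;m[265:]=0
u=max(blobs(m),key=lambda b:len(b[0]))[0]
for n,k in(("low",u[:,1].argmax()),("right",u[:,0].argmax()),("top",u[:,1].argmin())): print(n,u[k])
hull=cv2.convexHull(u.astype(np.int32))[:,0];print(hull.tolist())
z0=.0366-.0135
print("bottom z",tray(hull,z0).tolist())
print("top z",tray(hull,z0+.026).tolist())
```

```text
low [480 259]
right [487 248]
top [478 228]
[[487, 249], [486, 256], [485, 258], [484, 259], [480, 259], [475, 256], [472, 254], [471, 253], [470, 251], [470, 247], [471, 239], [474, 232], [475, 230], [476, 229], [478, 228], [479, 228], [487, 248]]
bottom z [[-45.62646805033678, 63.542632688616784], [-24.20911713124101, 66.1739667352351], [-17.657282097413972, 65.7307158306895], [-14.020381572213712, 64.68521069346401], [-10.969563687951677, 58.08486511496055], [-15.762623975921644, 47.91772292987076], [-19.246169055453244, 41.629694177040385], [-21.384270278595505, 39.30088662669753], [-26.46177745208345, 36.28881359404457], [-38.30816728349595, 33.56490735008393], [-63.40724502757997, 29.696595737923776], [-87.81447747301551, 29.907154848891135], [-95.0439600184239, 30.219317250962067], [-99.09233517943441, 31.253796241628816], [-103.9803782702641, 34.051958065614244], [-104.80175778112806, 35.81115099799522], [-48.62583388280562, 62.91937867304854]]
top z [[-10.24518555332985, 66.29532967622329], [10.3750247490013, 68.82872708946628], [16.683004516155474, 68.40197371072423], [20.184541842670694, 67.3953816310972], [23.12181016335279, 61.04069685187657], [18.507144628710513, 51.25196944005971], [15.153254952581406, 45.19797724652186], [13.09473254075712, 42.95584647959722], [8.20620705857107, 40.055880950998265], [-3.1992674359112208, 37.433356820610996], [-27.364172957262152, 33.709021385336776], [-50.862983236083004, 33.91174361581325], [-57.82338889159466, 34.21228752544522], [-61.72108602127761, 35.2082638449009], [-66.42719915732826, 37.902279808335855], [-67.21800742843618, 39.59599666272648], [-13.132916835912727, 65.69527279144177]]
```

Run:
```python
from h import *
from cell import *
np.set_printoptions(precision=1,suppress=True)
c=camera("scene")
def tray(uv,z):
    P=plane(c,uv,z)[:,:2]*1e3; a=np.radians(-39.2);M=np.array([[np.cos(a),-np.sin(a)],[np.sin(a),np.cos(a)]])
    return (P-[535.1,173.8])@M
z=.0231
print("far top",tray([(494.25,228.75)],z+.026),"far bottom",tray([(494.25,240.7)],z),"near top",tray([(487.5,249.5)],z+.026),"near bottom",tray([(485,260)],z))
h=cv2.cvtColor(c["image"],cv2.COLOR_RGB2HSV)
cv2.imwrite("pics/han4.png",cv2.resize(c["image"][215:285,450:520],(560,560),interpolation=cv2.INTER_CUBIC)[:,:,::-1])
```

```text
far top [[-76.9  65.9]] far bottom [[-76.7  70.7]] near top [[-9.2 67.4]] near bottom [[-11.9  66.9]]
```

View pics/han4.png

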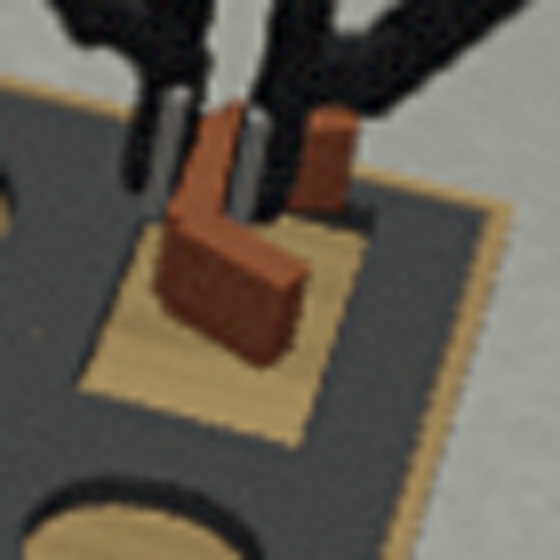

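The arm-tip corners sit at tray x = -77 and -10 (midpoint -43.5, target -42) and y = 67 as expected, so the handle is centred. I'll lower it. That was picture 14, so I'll check by numbers from here.

Converted, 16 mm / 1000 = 0.016, 15 mm / 1000 = 0.015.

move_arm(
  steps=[
    [[-0.001,0,0.007,0,1],[-0.001,0,0.012,0,1],[-0.001,0,0.015,0,1],[-0.001,0,0.016,0,1],[-0.001,0,0.016,0,1]],
  ],
)

```text
clock: 21.98
tcp_pos: [0.5282, 0.2302, 0.0202]
orientation: [-0.0, 0.334, 0.943, 0.0]
wrist_force: [0.7, -0.4, -0.4]
grip_width: 0.0098
finger_force: 59.8
```

Converted, 1.5 mm / 1000 = 0.0015, 1 mm / 1000 = 0.001.

move_arm(
  steps=[
    [[0,0,0.0005,0,1],[0,0,0.001,0,1],[0,0,0.0015,0,1],[0,0,0.0015,0,1]],
  ],
)

```text
clock: 22.48
tcp_pos: [0.5282, 0.2302, 0.0187]
orientation: [-0.0, 0.334, 0.943, 0.0]
wrist_force: [-0.8, -0.4, -0.8]
grip_width: 0.0102
finger_force: 59.8
```

Converted, 0.5 mm / 1000 = 0.0005.

move_arm(
  steps=[
    [[0,0,0.0005,0,1],[0,0,0.0005,0,1],[0,0,0.0005,0,1]],
  ],
)

```text
clock: 22.85
tcp_pos: [0.5283, 0.2302, 0.0185]
orientation: [0.0, 0.334, 0.943, 0.0]
wrist_force: [-2.2, -0.9, 4.5]
grip_width: 0.0101
finger_force: 60.4
```

move_arm(
  steps=[
    [[0,0,0,0,0.75],[0,0,0,0,0.65],[0,0,0,0,0.6],[0,0,0,0,0.6],[0,0,0,0,0.6]],
  ],
)

```text
clock: 23.48
tcp_pos: [0.5282, 0.2302, 0.0182]
orientation: [-0.0, 0.334, 0.943, 0.0]
wrist_force: [-0.5, -1.2, -0.3]
grip_width: 0.0341
finger_force: 0.0
```

Converted, -110 mm / 1000 = -0.11, -90 mm / 1000 = -0.09.

move_arm(
  steps=[
    [[0,0,-0.008,0,0.6],[0,0,-0.025,0,0.6],[0,0,-0.055,0,0.4],[0,0,-0.09,0,0],[0,0,-0.11,0,0]],
  ],
)

```text
clock: 24.1
tcp_pos: [0.5293, 0.2304, 0.1315]
orientation: [0.001, 0.334, 0.943, 0.001]
wrist_force: [0.4, 0.5, -0.0]
grip_width: 0.0843
finger_force: 0.0
```

```bash
python3 go.py 440 -40 130 70.5; python3 go.py 443.5 -287 130 70.5
```

```text
t 24.1 pos [529.3 230.4 131.5] yaw 51.0 w 84.3 F [ 0.4  0.5 -0. ] ff 0.0 j [ 0.18  0.04 -0.16  1.38  0.    0.86]
shift [-100.6 -266.4    1. ] turn -19.5
t 24.1 pos [529.3 230.4 131.5] yaw 51.0 w 84.3 F [ 0.4  0.5 -0. ] ff 0.0 j [ 0.18  0.04 -0.16  1.38  0.    0.86]
shift [-258.7 -456.2    0.8] turn -19.5
```

Converted, -258 mm / 1000 = -0.258, -206 mm / 1000 = -0.206, -19.5 degrees / 120 = -0.1625.

move_arm(
  steps=[
    [[-0.029,-0.051,0,-0.0333,0],[-0.058,-0.103,0,-0.0667,0],[-0.088,-0.154,0,-0.1,0],[-0.117,-0.206,0,-0.1333,0],[-0.146,-0.258,0,-0.1625,0]],
  ],
)

```text
clock: 24.72
tcp_pos: [0.479, -0.064, 0.1287]
orientation: [0.0, 0.168, 0.986, -0.0]
wrist_force: [0.8, 0.1, 0.3]
grip_width: 0.0852
finger_force: 0.0
```

```bash
python3 go.py 443.5 -287 130 70.5
```

```text
t 24.725 pos [479.  -64.  128.7] yaw 70.7 w 85.2 F [0.8 0.1 0.3] ff 0.0 j [-0.4  -0.25 -0.43  1.39  0.   -0.07]
shift [ -40.3 -222.2   -1.3] turn 0.2
```

Converted, -220 mm / 1000 = -0.22, -210 mm / 1000 = -0.21.

move_arm(
  steps=[
    [[-0.01,-0.055,0,0,0],[-0.02,-0.11,0,0,0],[-0.03,-0.165,0,0,0],[-0.038,-0.21,0,0,0],[-0.04,-0.22,0,0,0]],
  ],
)

```text
clock: 25.35
tcp_pos: [0.4431, -0.2854, 0.1283]
orientation: [0.0, 0.171, 0.985, -0.0]
wrist_force: [0.5, -0.1, 1.4]
grip_width: 0.0855
finger_force: 0.0
```

Converted, 45 mm / 1000 = 0.045, 35 mm / 1000 = 0.035.

move_arm(
  steps=[
    [[0,0,0,0,0],[0,0,0.015,0,0],[0,0,0.035,0,0],[0,0,0.045,0,0],[0,0,0.045,0,0]],
  ],
)

```text
clock: 25.98
tcp_pos: [0.4433, -0.2819, 0.0817]
orientation: [-0.001, 0.169, 0.986, 0.001]
wrist_force: [0.0, 0.7, 0.3]
grip_width: 0.0857
finger_force: 0.0
```

```bash
python3 go.py 443.5 -287 23 70.5
python3 - <<'E'
from h import *
from cell import *
import pickle
np.set_printoptions(precision=1,suppress=True)
c=camera("scene");o=pickle.load(open("c0.pkl","rb"))["scene"]
m=terra(c)
for u,ce,s in blobs(m):
    if abs(ce[0]-184)<15 and abs(ce[1]-265)<20: print("spout px",ce,s)
T=camera("top")
# parts in tray, top view: blob centres at mid height, in tray frame
a=np.radians(-38.8);M=np.array([[np.cos(a),-np.sin(a)],[np.sin(a),np.cos(a)]])
for u,ce,s in blobs(terra(T)):
    if 150<ce[0]<285 and 155<ce[1]<290:
        P=plane(T,u,.018)[:,:2]*1e3; P=(P-[534.9,177.8])@M
        D=deep(T,u)[:,2]*1e3
        print("tray part",P.mean(0),P.min(0),P.max(0),"n",len(u),"z",np.percentile(D,[25,50,75]))
E
```

```text
t 25.975 pos [ 443.3 -281.9   81.7] yaw 70.6 w 85.7 F [0.  0.7 0.3] ff 0.0 j [-0.82 -0.09 -0.37  1.29  0.   -0.48]
shift [-2.  -4.8 58.7] turn 0.1
spout px [183.5 265.2] [175 249  20  29 374]
tray part [-41.6  47.9] [-78.   32.6] [-3.9 72.1] n 270 z [27.8 30.5 32.8]
tray part [ 51.2 -44.2] [ 27.6 -69. ] [ 74.5 -19.7] n 279 z [28.5 31.  32.9]
tray part [-47.2 -42.3] [-75.4 -70.5] [-19.5 -13.7] n 503 z [15.3 17.3 20.6]
```

All three packed parts are centred in their recesses, with tops at the expected heights (31, 31 and 17 mm). Next is the spout.

Converted, 59 mm / 1000 = 0.059, 57 mm / 1000 = 0.057.

move_arm(
  steps=[
    [[-0.002,-0.005,0.01,0,0],[-0.002,-0.005,0.03,0,0],[-0.002,-0.005,0.048,0,0],[-0.002,-0.005,0.057,0,0],[-0.002,-0.005,0.059,0,0]],
  ],
)

```text
clock: 26.7
tcp_pos: [0.4438, -0.2881, 0.0235]
orientation: [-0.0, 0.169, 0.986, 0.0]
wrist_force: [-0.1, -0.7, 0.5]
grip_width: 0.0857
finger_force: 0.0
```

move_arm(
  steps=[
    [[0,0,0,0,0.2],[0,0,0,0,0.4],[0,0,0,0,0.6],[0,0,0,0,0.7],[0,0,0,0,1]],
  ],
)

```text
clock: 27.32
tcp_pos: [0.4443, -0.2886, 0.0246]
orientation: [0.0, 0.169, 0.986, -0.0]
wrist_force: [-0.6, 1.0, 3.7]
grip_width: 0.0199
finger_force: 58.7
```

move_arm(
  steps=[
    [[0,0,0,0,1],[0,0,0,0,1],[0,0,0,0,1]],
  ],
)

```text
clock: 27.7
tcp_pos: [0.4443, -0.2886, 0.0246]
orientation: [0.0, 0.169, 0.986, -0.0]
wrist_force: [-0.4, 1.4, 5.1]
grip_width: 0.0201
finger_force: 58.8
```

Converted, -92 mm / 1000 = -0.092, -75 mm / 1000 = -0.075.

move_arm(
  steps=[
    [[0,0,-0.005,0,1],[0,0,-0.02,0,1],[0,0,-0.045,0,1],[0,0,-0.075,0,1],[0,0,-0.092,0,1]],
  ],
)

```text
clock: 28.32
tcp_pos: [0.4446, -0.2889, 0.1185]
orientation: [0.001, 0.169, 0.986, -0.001]
wrist_force: [0.4, -0.4, -0.8]
grip_width: 0.02
finger_force: 58.6
```

```bash
python3 go.py 611 181 116 70.5;  python3 - <<'E'
from h import *
from cell import *
np.set_printoptions(precision=1,suppress=True)
c=camera("scene")
for u,ce,s in blobs(terra(c)):
    if 160<ce[0]<215 and 180<ce[1]<290: print("px",ce,s)
E
```

```text
t 28.325 pos [ 444.6 -288.9  118.5] yaw 70.5 w 20.0 F [ 0.4 -0.4 -0.8] ff 58.62690210342407 j [-0.82 -0.1  -0.31  1.36  0.   -0.48]
shift [-3.000e-01  4.985e+02  2.000e+00] turn 0.0
px [176.6 223.4] [168 206  21  30 354]
```

The spout is lifted, with its blob 30 px tall as before. I'll carry it straight along tool y.

move_arm(
  steps=[
    [[0,0.02,0,0,1],[0,0.06,0,0,1],[0,0.11,0,0,1],[0,0.165,0,0,1],[0,0.22,0,0,1]],
  ],
)

```text
clock: 29.0
tcp_pos: [0.517, -0.078, 0.1149]
orientation: [-0.001, 0.169, 0.986, 0.0]
wrist_force: [0.5, -0.2, -0.9]
grip_width: 0.02
finger_force: 58.7
```

Converted, 240 mm / 1000 = 0.24, 210 mm / 1000 = 0.21.

move_arm(
  steps=[
    [[0,0.055,0,0,1],[0,0.11,0,0,1],[0,0.165,0,0,1],[0,0.21,0,0,1],[0,0.24,0,0,1]],
  ],
)

```text
clock: 29.62
tcp_pos: [0.5962, 0.1486, 0.1145]
orientation: [-0.001, 0.168, 0.986, -0.0]
wrist_force: [0.8, -0.4, -0.2]
grip_width: 0.02
finger_force: 58.7
```

```bash
python3 go.py 611 181 50 70.5
```

```text
t 29.625 pos [596.2 148.6 114.5] yaw 70.6 w 20.0 F [ 0.8 -0.4 -0.2] ff 58.70859682559967 j [ 0.03  0.16 -0.05  1.36  0.    0.37]
shift [-3.3 35.5 64.5] turn 0.1
```

Converted, 64 mm / 1000 = 0.064, 45 mm / 1000 = 0.045.

move_arm(
  steps=[
    [[-0.001,0.02,0,0,1],[-0.003,0.032,0,0,1],[-0.003,0.034,0.02,0,1],[-0.003,0.034,0.045,0,1],[-0.003,0.034,0.064,0,1]],
  ],
)

```text
clock: 30.25
tcp_pos: [0.6102, 0.1758, 0.0494]
orientation: [-0.001, 0.169, 0.986, -0.0]
wrist_force: [0.4, -0.1, -0.4]
grip_width: 0.02
finger_force: 58.7
```

Converted, 6 mm / 1000 = 0.006, 4 mm / 1000 = 0.004.

move_arm(
  steps=[
    [[0,0,0.004,0,1],[0,0,0.006,0,1],[0,0,0.006,0,1]],
  ],
)

```text
clock: 30.62
tcp_pos: [0.6121, 0.1763, 0.047]
orientation: [0.001, 0.169, 0.986, 0.0]
wrist_force: [0.3, -0.2, -0.1]
grip_width: 0.02
finger_force: 58.7
```

```bash
python3 go.py 611 181 26.6 70.5
python3 - <<'E'
from h import *
from cell import *
np.set_printoptions(precision=1,suppress=True)
c=camera("scene");z=get_obs()["tcp_pos"][2]-.0216
for u,ce,s in blobs(terra(c),15):
    if 440<ce[0]<495 and 250<ce[1]<300:
        print("px",ce,s)
        P=plane(c,u,z+.003)[:,:2]*1e3;lo=u[u[:,1]>u[:,1].max()-14]
        # flange: widest rows near the bottom
        for r in range(u[:,1].max()-12,u[:,1].max()+1): 
            x=u[u[:,1]==r][:,0];print(r,x.min(),x.max(),end="; ")
        Q=plane(c,[(a[0],a[1]) for a in lo],z+.003)[:,:2]*1e3;print("y mid",(Q[:,1].min()+Q[:,1].max())/2,"x lowest",Q[:,0].max())
print("z underside",z)
for u,ce,s in blobs(wood(c)):
    if 455<ce[0]<480 and 275<ce[1]<298: print("recess",ce,s,len(u))
E
```

```text
t 30.625 pos [612.1 176.3  47. ] yaw 70.5 w 20.0 F [ 0.3 -0.2 -0.1] ff 58.69712591171265 j [ 0.08  0.26 -0.06  1.24  0.    0.42]
shift [ 2.6  4.  20.4] turn 0.0
px [470.3 265.9] [457 239  24  47 534]
273 458 474; 274 457 476; 275 457 476; 276 457 477; 277 457 477; 278 457 477; 279 457 477; 280 458 477; 281 459 477; 282 460 477; 283 461 475; 284 462 475; 285 465 472; y mid 176.8951766386648 x lowest 629.6867202120272
z underside 0.02553526410751359
recess [467.1 287.8] [453 280  30  14 240] 240
```

In the scene view the spout flange is at (611.7, 176.9), and the recess centre is at (611, 179). I'll nudge it by 2 mm and lower.

Converted, 18 mm / 1000 = 0.018, 2.5 mm / 1000 = 0.0025.

move_arm(
  steps=[
    [[0.001,0.0025,0.003,0,1],[0.001,0.0025,0.01,0,1],[0.001,0.0025,0.015,0,1],[0.001,0.0025,0.018,0,1],[0.001,0.0025,0.018,0,1]],
  ],
)

```text
clock: 31.3
tcp_pos: [0.6112, 0.179, 0.0278]
orientation: [-0.0, 0.169, 0.986, -0.0]
wrist_force: [0.6, -1.1, -0.3]
grip_width: 0.0202
finger_force: 58.7
```

Converted, 1.5 mm / 1000 = 0.0015, 1 mm / 1000 = 0.001.

move_arm(
  steps=[
    [[0,0,0.0005,0,1],[0,0,0.001,0,1],[0,0,0.0015,0,1],[0,0,0.0015,0,1]],
  ],
)

```text
clock: 31.8
tcp_pos: [0.6114, 0.1791, 0.0267]
orientation: [0.0, 0.169, 0.986, 0.0]
wrist_force: [0.2, -0.8, 0.2]
grip_width: 0.0197
finger_force: 58.7
```

Converted, 0.5 mm / 1000 = 0.0005.

move_arm(
  steps=[
    [[0,0,0.0005,0,1],[0,0,0.0005,0,1],[0,0,0.0005,0,1]],
  ],
)

```text
clock: 32.17
tcp_pos: [0.6115, 0.1791, 0.0266]
orientation: [0.0, 0.169, 0.986, 0.0]
wrist_force: [-2.7, -0.1, 4.7]
grip_width: 0.0199
finger_force: 58.9
```

move_arm(
  steps=[
    [[0,0,0,0,0.65],[0,0,0,0,0.55],[0,0,0,0,0.45],[0,0,0,0,0.4],[0,0,0,0,0.4]],
  ],
)

```text
clock: 32.8
tcp_pos: [0.6115, 0.1791, 0.0262]
orientation: [0.0, 0.169, 0.986, 0.0]
wrist_force: [-0.3, 0.5, 0.3]
grip_width: 0.051
finger_force: 0.0
```

Converted, -130 mm / 1000 = -0.13, -110 mm / 1000 = -0.11.

move_arm(
  steps=[
    [[0,0,-0.01,0,0.4],[0,0,-0.035,0,0.3],[0,0,-0.07,0,0],[0,0,-0.11,0,0],[0,0,-0.13,0,0]],
  ],
)

```text
clock: 33.42
tcp_pos: [0.6126, 0.1792, 0.1595]
orientation: [0.002, 0.169, 0.986, 0.001]
wrist_force: [0.4, 0.1, 0.1]
grip_width: 0.0856
finger_force: 0.0
```

Converted, -290 mm / 1000 = -0.29, -240 mm / 1000 = -0.24.

move_arm(
  steps=[
    [[0,-0.06,0,0,0],[0,-0.12,0,0,0],[0,-0.18,0,0,0],[0,-0.24,0,0,0],[0,-0.29,0,0,0]],
  ],
)

```text
clock: 34.05
tcp_pos: [0.5137, -0.0961, 0.1559]
orientation: [-0.0, 0.169, 0.986, 0.0]
wrist_force: [0.9, -0.8, -0.5]
grip_width: 0.0858
finger_force: 0.0
```

Run:
```python
from h import *
from cell import *
np.set_printoptions(precision=1,suppress=True)
for n,(t,a) in {"top":([534.9,177.8],-38.8),"scene":([535.1,173.8],-39.2)}.items():
    c=camera(n);a=np.radians(a);M=np.array([[np.cos(a),-np.sin(a)],[np.sin(a),np.cos(a)]])
    for u,ce,s in blobs(terra(c)):
        P=(plane(c,u,.012)[:,:2]*1e3-t)@M;D=deep(c,u)[:,2]*1e3
        if abs(P.mean(0)).max()<130: print(n,ce,"tray",P.mean(0),P.min(0),P.max(0),"z",np.percentile(D,[25,50,75,95]))
```

```text
top [215.4 187.6] tray [57.6 50.9] [41.3 33.8] [74.1 72.4] z [14.2 20.1 48.  53.1]
top [187.3 221. ] tray [-41.7  49.5] [-78.1  33.7] [-3.6 74. ] z [27.7 30.8 32.9 35.7]
top [244.8 215. ] tray [ 51.7 -42.8] [ 28.  -67.8] [ 75.1 -18.3] z [28.4 30.9 33.2 35.9]
top [215.7 248. ] tray [-47.2 -41.1] [-75.5 -69.4] [-19.3 -12.2] z [15.4 17.7 20.4 36.5]
scene [431.5 238.1] tray [-50.  -41.4] [-90.8 -69.5] [-15.5 -13.2] z [13.3 15.  18.9 34.7]
scene [478.8 249.8] tray [-52.3  48.9] [-103.8   30.8] [ 0.9 66.3] z [15.9 25.2 29.4 31.3]
scene [415.1 264.8] tray [ 40.3 -46.5] [  3.  -73.1] [ 76.7 -22.2] z [17.1 25.7 29.5 31.5]
scene [467.6 281. ] tray [44.4 50.2] [-2.2 34.6] [77.2 68.4] z [12.4 23.7 40.9 48.5]
```

All four parts are upright, centred in their recesses and at the expected heights, so I'm handing in.

```bash
python3 -c "
from cell import *
print(job_done())"
```

```text
the job is handed in; nothing more can be done
None
```

I packed the lid, foot, handle and spout the same way up, each centred at floor height in its own recess by the final camera check, left everything else on the mat alone, and handed the job in at about 34 s.

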